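Put the tile-cutting tools away in their trays by length

ROBOT

A 6-joint arm with a two-finger parallel gripper is mounted at the origin on a cart in front of the work surface, level with it; the furniture and walls round the work are solid. World frame = base frame: x ahead of the robot, y to its left, z up, the work surface at z = 0. Lengths are in mm, angles in rad, forces in N, time in s.
With the tool pointing down it reaches from about 275 to 750 mm from the base axis. Payload 10.2 kg.
Tool frame: the origin (TCP) lies between the finger pads; the fingertips stand 17 mm ahead of it and the grasp point (between the pads) lies 2 mm behind it (tips_ahead is the distance from the TCP to the fingertips, in mm); z points along the fingers, y is the line along which they close (so a half turn about z gives the same grasp; the last joint's range is limited). The gripper opens to 85 mm and grips with 20 to 120 N. Pads are 22 mm wide; open, the fingers measure 114 mm over their backs; the gripper's body (76 mm by 85 mm) begins 54 mm behind the grasp point. The pads swing forward as they close: fully open they stand 13 mm farther back than shut.
Start: joints at [-1.326, 0.313, 1.498, -0, 1.331, -0.223], TCP at [236.724, -468.608, 248.294] pointing down, gripper open.
Joint ranges: [-2.94, 2.94], [-0.97, 2.17], [0.19, 2.56], [-1.23, 4.37], [0.02, 3.11], [-2.88, 2.88]. Speed limits (rad/s): [2.39, 2.39, 3.01, 3.14, 3.14, 3.14].

INTERFACE

Orientations are given as a unit quaternion [w, x, y, z].
In Python, from rig import sense, capture, finish_job, boxes_of, tips_ahead gives the robot as it stands.
- The arm moves only by the tool drive_tool, never from a script. Its argument "commands" is text: rows parted by semicolons, each of 7 numbers parted by spaces: the shift along the world's x, y, z in units of 0.1 m (1.0 is 0.1 m), then the turn, a rotation vector about the world's x, y, z in units of pi/4 rad (1.0 is pi/4 rad), then the opening in per cent of the stroke, from 0 (shut) to 100 (fully open). A call has 1 to 20 rows; each row shifts and turns the commanded pose from where the row before left it; what a row does not reach is not made up. A row lasts 1/12 s, in which the tool goes at most 41.7 mm and 7.16 degrees, less where a joint would pass 70% of its speed; a pose out of reach is approached as far as the arm can. A call with a number of a shift or a turn outside -1 to 1 is refused whole. A call with a gripper value outside its range is refused whole. The fingers move at their own pace and stop on an object; "force" is the grip in N (left out, the last holds). Time passes only in rows, so rows that do not move let the fingers close. It gives the time, the measured TCP pose, the force, the opening and the grip force at its end, in the units of the state.
- sense(): the state, without advancing time (a new reading comes with each control period).
- capture(name): name is "side" or "top"; returns a dict with "pixels" (384x512x3 uint8, blue, green, red), "fov_y" (degrees; the focal length in pixels is half the picture's height over the tangent of half this angle, whatever the lens; pixels are square), "cx", "cy" (the principal point, pixels), "k1" (the pictures are not rectified: a ray, as slopes to the right and down, at radius r is drawn at 1 + k1 r^2 times it, then the intrinsics apply), "position" and "attitude" of the camera in the world. Camera axes: x right, y down, z forward; pixel columns grow to the right and rows downward; lengths in mm; the calibration is good to about 2 mm. A picture is of the moment at which its call begins. There is no depth.
- finish_job(): hands the job in; it is judged then, once.
Trained networks look in a picture, given as the dict that the camera call returned (one of the last four; its "shot" number tells which), for a name from the list of things; names that differ only in an ending like _2 or _b are one class to them, and where a whole thing is asked for, a point or a joint stands for the part that bears it (a point fixed in the world has none). Each returns a list of dicts, best first, with "confidence" (0 to 1); they miss things now and then, are a little off and sometimes report something else, mostly with a low value. They report only what shows in the picture. A call takes as long as a camera call.
- boxes_of(picture, name): "position" ([column, row] in pixels, amid what is visible of it).
The state is a dict: "time_s": time; "joints": joint angles; "dq": joint speeds; "tau": joint torques, N m; "eef_pos": TCP position; "ee_rot": TCP orientation; "force": force on the tool from outside, world axes, zero at the start; "wrist_torque": the same for the moment, N m; "grip_width": opening from 0.0 (shut) to 1.0 (fully open); "grip_force": force on a finger pad.
Only numpy, scipy, OpenCV 4.12 (cv2) and the standard library are available. Lean on these libraries where they do the work, as an engineer would, in place of code of your own. Each camera call takes 0.05 s, during which the arm holds its last target. There are 200 camera calls.

TASK

Put the three hand tools that lie at the near end of the table - the spring clamp, the felt pen and the brass scoring tool - away in the three grey trays by length: the shortest tool (the clamp) in the shortest tray, the pen in the middle-sized one and the longest (the scoring tool) in the longest. Lay each flat on the tray floor inside the rim, lengthwise along the middle of its tray, either end first, and do not disturb the jar.

Things in the scene. Friction and masses are not known exactly. Their poses are not given: they have to be found in the camera images.
- clamp_center (a point): black X-shaped spring clamp lying on its side; 101 mm long along its own y, 18 mm high; 45 mm wide along x at its +y end and 32 mm at its -y arms, narrowing to a waist 21 mm wide half-way along. This point: the middle of the waist and of its length, 9 mm above its underside; z up. Grip across its x axis here, at the waist; its arms do not move.
- pen_center (a point): white felt pen with a dark blue cap, lying flat; 129 mm long along its own y, 13 mm wide along x, 13 mm high. This point: its centre, 6.5 mm above its underside; z up. Grip across its x axis here.
- scorer_center (a point): brass scoring tool (tile cutter) with a steel head at its -y end, lying flat; 157 mm long along its own y, 12 mm wide along x, 12 mm high. This point: the centre, 6 mm above its underside, on the brass handle; z up. Grip across its x axis here.
- short_tray: the shortest of three flat grey-painted metal trays, fixed to the table, same width and height: 133 mm long along its own y (inside 125 mm), 76 mm wide along its own x (inside 68 mm), floor 3 mm above the table, rim 4 mm thick and 9 mm high above the table. Origin: middle of its underside, on the table; z up. Both ends are alike.
- middle_tray: the middle-sized of three flat grey-painted metal trays, fixed to the table, same width and height: 161 mm long along its own y (inside 153 mm), 76 mm wide along its own x (inside 68 mm), floor 3 mm above the table, rim 4 mm thick and 9 mm high above the table. Origin: middle of its underside, on the table; z up. Both ends are alike.
- long_tray: the longest of three flat grey-painted metal trays, fixed to the table, same width and height: 189 mm long along its own y (inside 181 mm), 76 mm wide along its own x (inside 68 mm), floor 3 mm above the table, rim 4 mm thick and 9 mm high above the table. Origin: middle of its underside, on the table; z up. Both ends are alike.
- jar: clear lidless jar of tile bits, 63 mm across, 76 mm high, standing; origin at the centre of its underside. A bystander: leave it where it is.

How it is judged (in metres and radians):
At the end, for the whole second after the job is handed in: Clamp in the short tray, pen in the middle, scoring tool in the long one: each at rest, flat (0.07 rad) on the floor, its listed point within 15 mm of the tray's middle lengthwise and 20 mm crosswise, along the tray within 0.25 rad either way round (y of clamp_center in the frame of short_tray between -0.015 and 0.015 m and x of clamp_center in the frame of short_tray between -0.02 and 0.02 m and z of clamp_center in the frame of short_tray below 0.015 m and angle between each of clamp_center, pen_center, scorer_center's own z axis and vertical below 0.07 rad and angle between the y axis of clamp_center and the y axis of short_tray, either way round below 0.25 rad and linear speed of each of clamp, pen, scorer below 0.01 m/s and y of pen_center in the frame of middle_tray between -0.015 and 0.015 m and x of pen_center in the frame of middle_tray between -0.02 and 0.02 m and z of pen_center in the frame of middle_tray below 0.0125 m and angle between the y axis of pen_center and the y axis of middle_tray, either way round below 0.25 rad and y of scorer_center in the frame of long_tray between -0.015 and 0.015 m and x of scorer_center in the frame of long_tray between -0.02 and 0.02 m and z of scorer_center in the frame of long_tray below 0.0125 m and angle between the y axis of scorer_center and the y axis of long_tray, either way round below 0.25 rad); the robot touches nothing.
It fails at once if the jar is pushed or knocked (moved more than 20 mm) (distance of jar from where it was at the start of the episode above 0.02 m).
It also fails if it takes over 80 s, if anything falls off the work surface, if the arm or the gripper's body presses on something with over 40 N, if the wrist force passes 120 N, or if a joint passes its speed limit or range.

## Working session

There is one attempt and no reset: what is moved stays moved. The work goes in short steps, Python scripts to look and compute and a tool call to move; the robot and the scene stay as the last step left them, time stands still between calls to the robot, and variables do not carry over. Pictures are saved under pics/ and viewed, at most 14 in all, crops included, and the job is handed in when it is done.

Besides the shell and the picture viewer there is one more tool, called after ">>>" as a command line: name --argument value ..., lists and objects as JSON in quotes. drive_tool: Moves the arm, as the interface text tells. Shifts and turns lie within -1 to 1; 1 stands for 0.1 m of shift or pi/4 rad of turn. Its arguments: {"type":"object","properties":{"commands":{"type":"string"},"force":{"type":"number"}},"required":["commands"]}

```bash
mkdir -p pics; python3 - <<'E'
from rig import *
import cv2
print(sense())
for n in("side","top"):
    p=capture(n); cv2.imwrite(f"pics/{n}0.png",p["pixels"]); print({k:v for k,v in p.items() if k!="pixels"})
    for o in["clamp_center","pen_center","scorer_center","short_tray","middle_tray","long_tray","jar"]:
        print(n,o,[(b["position"],round(b["confidence"],2)) for b in boxes_of(p,o)[:3]])
E
```

```text
{'time_s': 0.0, 'joints': array([-1.32639845e+00,  3.13467639e-01,  1.49847462e+00,  1.47252165e-05,
        1.33099517e+00, -2.23355549e-01]), 'dq': array([-0.00062228,  0.00253041, -0.00075126, -0.00038449, -0.00012697,
       -0.00077886]), 'tau': array([ 1.44183591e-04, -4.12269545e+01, -2.59738898e+01, -2.01124121e-04,
        4.18698110e-03,  1.08441009e-05]), 'eef_pos': array([ 236.66508161, -468.35451896,  247.71190612]), 'ee_rot': array([-6.72429042e-04,  9.72775464e-01,  2.31748667e-01,  7.61505865e-08]), 'force': array([-0.30830521,  0.55693235, -0.32541713]), 'wrist_torque': array([-0.01870413, -0.0361452 , -0.02993673]), 'grip_force': 0.0, 'grip_width': 1.0021568601588888}
{'fov_y': 45.83080615186867, 'cx': 257.63525709435106, 'cy': 182.98173424796119, 'k1': 0.05197553985206586, 'position': array([ 565.28558975, -997.37215427,  364.18358863]), 'attitude': array([-5.57491148e-01,  8.29926186e-01,  2.06404493e-02, -3.41231272e-04]), 'shot': 1}
side clamp_center [([195.2, 255.9], 0.89)]
side pen_center [([227.8, 231.2], 0.92)]
side scorer_center [([236.0, 203.7], 0.51), ([229.0, 230.2], 0.51)]
side short_tray [([221.9, 159.8], 0.85)]
side middle_tray []
side long_tray [([270.8, 169.2], 0.7)]
side jar [([315.5, 187.3], 0.79)]
{'fov_y': 53.573704372251996, 'cx': 263.56596260376045, 'cy': 195.28758418275154, 'k1': -0.05022653871775678, 'position': array([ 474.2390869 , -194.43599249,  871.08252628]), 'attitude': array([-0.03528806,  0.70880302, -0.70236791,  0.0550668 ]), 'shot': 2}
top clamp_center [([348.6, 252.7], 0.69)]
top pen_center [([308.8, 232.7], 0.82)]
top scorer_center [([271.1, 231.2], 0.92)]
top short_tray [([161.3, 251.3], 0.9)]
top middle_tray [([163.3, 156.1], 0.58)]
top long_tray [([181.7, 200.7], 0.81)]
top jar [([259.4, 163.3], 0.92)]
```

View pics/top0.png

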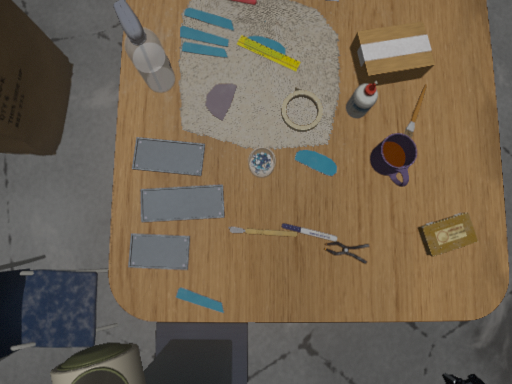

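View pics/side0.png

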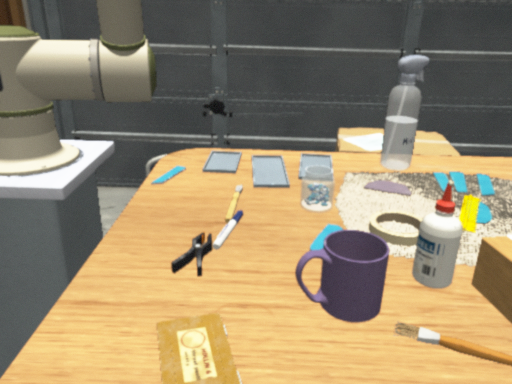

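The top view shows the clamp at about (348,250), the pen at (309,232) and the scorer at (264,232). The trays are at (170,157) middle, (182,203) long and (160,251) short, and the jar is at (261,163). The side view shows the same layout, with the tools between columns 170 and 245. Next I'll write the geometry helper, triangulate and take enlarged crops.

```bash
cat > geo.py <<'E'
import numpy as np, cv2
from scipy.spatial.transform import Rotation as R
def K(p):
    f=p["pixels"].shape[0]/2/np.tan(np.radians(p["fov_y"])/2)
    return np.array([[f,0,p["cx"]],[0,f,p["cy"]],[0,0,1.]])
def rot(q): return R.from_quat([q[1],q[2],q[3],q[0]])
def rays(p,uv):
    n=cv2.undistortPoints(np.array(uv,float).reshape(-1,1,2),K(p),np.array([p["k1"],0,0,0.])).reshape(-1,2)
    d=rot(p["attitude"]).apply(np.c_[n,np.ones(len(n))]); return d/np.linalg.norm(d,axis=1)[:,None]
def plane(p,uv,z):
    d=rays(p,uv); c=p["position"]; return c+d*((z-c[2])/d[:,2])[:,None]
def tri(p,a,q,b):
    d,e=rays(p,[a])[0],rays(q,[b])[0]; c=q["position"]-p["position"]
    s=np.linalg.lstsq(np.c_[d,-e],c,rcond=None)[0]
    x,y=p["position"]+s[0]*d,q["position"]+s[1]*e
    return (x+y)/2,np.linalg.norm(x-y)
def project(p,X):
    v=rot(p["attitude"]).inv().apply(np.atleast_2d(X)-p["position"]); n=v[:,:2]/v[:,2:]
    n=n*(1+p["k1"]*(n**2).sum(1))[:,None]; k=K(p); return n*k[0,0]+k[:2,2]
E
python3 - <<'E'
from rig import *
from geo import *
import pickle
s=capture("side");t=capture("top")
pickle.dump((s,t),open("p0.pkl","wb"))
B=lambda p,n:(boxes_of(p,n) or [{"position":None}])[0]["position"]
np.set_printoptions(precision=1,suppress=True)
for o in["clamp_center","pen_center","scorer_center","short_tray","middle_tray","long_tray","jar"]:
    a,b=B(t,o),B(s,o)
    print(o,a,b,tri(t,a,s,b) if a is not None and b is not None else "", plane(t,[a],5) if a is not None else "")
I=t["pixels"]
cv2.imwrite("pics/tools1.png",cv2.resize(I[215:275,220:380],None,fx=5,fy=5,interpolation=cv2.INTER_CUBIC))
cv2.imwrite("pics/trays1.png",cv2.resize(I[130:280,120:280],None,fx=4,fy=4,interpolation=cv2.INTER_CUBIC))
cv2.imwrite("pics/side1.png",cv2.resize(s["pixels"][140:280,160:340],None,fx=4,fy=4,interpolation=cv2.INTER_CUBIC))
E
```

```text
clamp_center [347.9, 251.8] [196.3, 255.9] (array([ 459.7, -411.5,    3.4]), np.float64(3.0982256582130066)) [[ 458.2 -411.3    5. ]]
pen_center [310.9, 230.5] [227.0, 231.2] (array([ 502.6, -327.7,    1.9]), np.float64(7.006957788288858)) [[ 505.9 -326.9    5. ]]
scorer_center [269.1, 232.8] [235.4, 204.2] (array([ 502.6, -231.2,    6.5]), np.float64(5.36492772234071)) [[ 500.  -231.5    5. ]]
short_tray [161.0, 249.6] [223.3, 162.7] (array([458.6,  12.5,   0.1]), np.float64(2.8237384718346563)) [[460.1  11.5   5. ]]
middle_tray [169.7, 157.4] [317.3, 159.4] (array([672.3,  -3.4,  20.6]), np.float64(7.6545365897568125)) [[671.9   0.    5. ]]
long_tray [182.4, 201.2] [270.3, 168.4] (array([569.2, -33.3,   6.7]), np.float64(1.3400883133438757)) [[570.1 -33.    5. ]]
jar [260.1, 161.9] [315.8, 185.6] (array([ 655. , -209. ,   40.7]), np.float64(1.973794598375131)) [[ 663.9 -209.7    5. ]]
```

View pics/tools1.png

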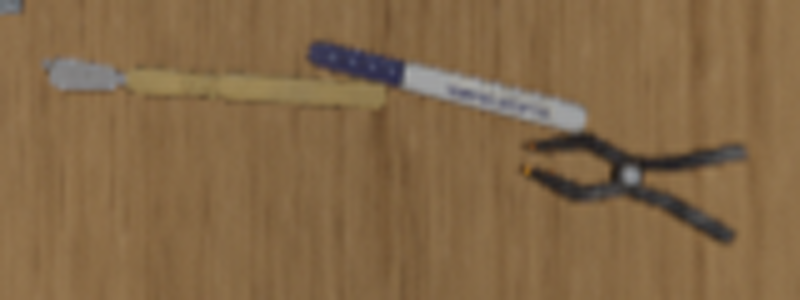

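View pics/trays1.png

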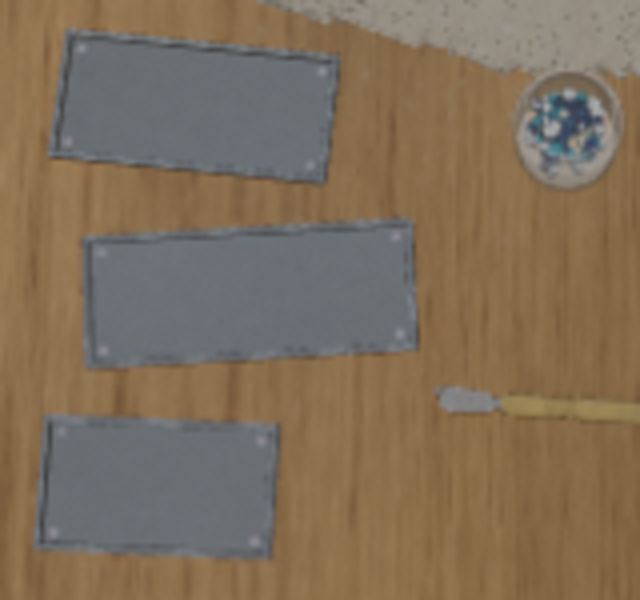

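View pics/side1.png

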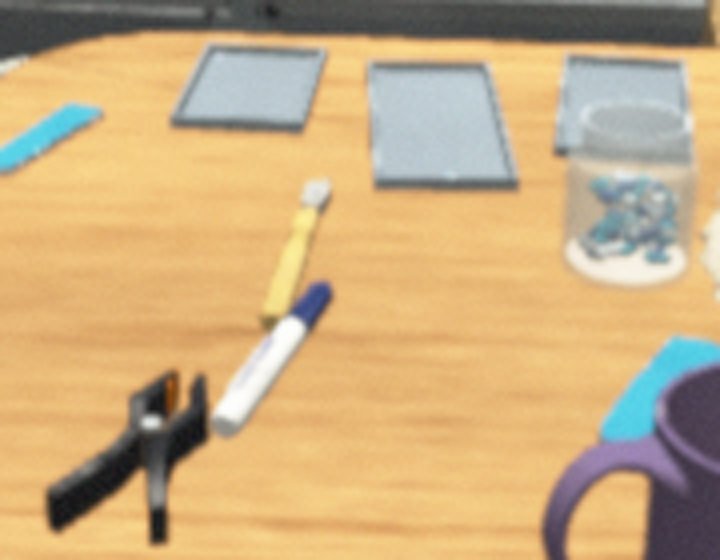

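The enlarged crops show:
- **Scorer:** from (43,66) to (385,97) in the 5x crop. Its tail lies right next to the pen cap.
- **Pen:** from (308,50) to (588,120).
- **Clamp:** waist at (628,174), jaws facing left.
- **Trays:** all corners are clear in the tray crop, and the side crop shows the same ends.

I'll triangulate from these.

```bash
cat > m.py <<'E'
from geo import *
import pickle
np.set_printoptions(precision=1,suppress=True)
s,t=pickle.load(open("p0.pkl","rb"))
T=lambda a:(np.array(a,float)+.5)/5-.5+[220,215]
Y=lambda a:(np.array(a,float)+.5)/4-.5+[120,130]
S=lambda a:(np.array(a,float)+.5)/4-.5+[160,140]
for n,a,b in[("sc head",(45,68),(320,184)),("sc tail",(383,97),(268,323)),("pen cap",(310,50),(323,287)),("pen end",(586,120),(225,428)),("pivot",(629,174),(151,423))]:
    print(n,*tri(t,T(a),s,S(b)))
for n,a,b in[("short",[(47,415),(279,424),(271,558),(37,548)],[None,(326,126) and None,None,None]),]: pass
sh=[(47,415),(279,424),(271,558),(37,548)]; ss=[(326,48),(303,130),(172,124),(208,45)]
lo=[(83,238),(412,220),(418,350),(88,367)]; ls=[(488,62),(517,185),(376,185),(367,62)]
mi=[(67,31),(340,58),(325,183),(50,156)]
for n,c,d in(("short",sh,ss),("long",lo,ls)):
    print(n,"heights",[tri(t,Y(a),s,S(b))[0] for a,b in zip(c,d)])
def ax(a,b):
    d=b-a; return np.linalg.norm(d[:2]),np.degrees(np.arctan2(d[1],d[0]))
for n,c in(("short",sh),("middle",mi),("long",lo)):
    P=plane(t,Y(c),9); l,r=(P[0]+P[3])/2,(P[1]+P[2])/2
    print(n,P.mean(0),"len/ang",ax(r,l),"wid",np.linalg.norm((P[0]+P[1]-P[2]-P[3])/2))
for n,a,b,z in(("scorer",(43,66),(385,97),6),("pen",(308,51),(588,120),6.5),("clamp",(525,157),(740,193),12)):
    P=plane(t,[T(a),T(b)],z); print(n,P.mean(0),ax(P[1],P[0]))
print("pivot",plane(t,[T((629,174))],18))
E
python3 m.py
```

```text
sc head [ 508.1 -139.8    6.4] 2.897386831233151
sc tail [ 496.4 -293.4    4.3] 2.7145904337158964
pen cap [ 517.7 -259.9    6.3] 2.169412893637388
pen end [ 487.7 -386.1    5.6] 0.3738817337733045
pivot [ 462.8 -403.    16.5] 1.8647970498871913
short heights [array([495.2,  79.3,   6.9]), array([491.5, -50.8,   1.5]), array([417.1, -48.4,   1.5]), array([421. ,  82. ,   5.4])]
long heights [array([596.1,  63.9,   6.4]), array([ 608.9, -123.8,    3. ]), array([ 534.9, -128.7,    2.2]), array([522.2,  57.6,   6. ])]
short [456.7  14.5   9. ] len/ang (np.float64(130.66576061927356), np.float64(88.31193154098811)) wid 74.153095637266
middle [673.7   2.2   9. ] len/ang (np.float64(159.44588886593291), np.float64(84.90721124036)) wid 74.1538199809267
long [565.6 -33.4   9. ] len/ang (np.float64(187.09937993435244), np.float64(93.685327778068)) wid 74.17181611436318
scorer [ 504.1 -216.4    6. ] (np.float64(155.85458492294973), np.float64(85.31274198991727))
pen [ 503.1 -322.8    6.5] (np.float64(131.48459961522718), np.float64(76.62699915232635))
clamp [ 463.2 -405.6   12. ] (np.float64(99.22477388697942), np.float64(80.85653410151691))
pivot [[ 463.7 -402.5   18. ]]
```

Sizes, heights (tops and rims within 3 mm) and reach all agree with the text. I'm moving above the clamp.

>>> drive_tool --commands "0.226 0.064 -0.11 0 0 0.12 60;0.226 0.064 -0.11 0 0 0.12 60;0.226 0.064 -0.11 0 0 0.12 60;0.226 0.064 -0.11 0 0 0.12 60;0.226 0.064 -0.11 0 0 0.12 60;0.226 0.064 -0.11 0 0 0.12 60;0.226 0.064 -0.11 0 0 0.12 60;0.226 0.064 -0.11 0 0 0.12 60;0.226 0.064 -0.11 0 0 0.12 60;0.226 0.064 -0.11 0 0 0.12 60;0 0 0 0 0 0 60;0 0 0 0 0 0 60" --force 40

```text
time_s: 2.6
eef_pos: [463.2, -403.9, 137.5]
ee_rot: [-0.001, 0.761, 0.649, -0.0]
force: [-0.2, 0.3, -0.5]
grip_width: 0.597
grip_force: 0.0
```

```bash
cat > st.py <<'E'
import sys
from rig import *
from geo import *
np.set_printoptions(precision=2,suppress=True)
s=sense(); y=rot(s["ee_rot"]).apply([0,1,0]); z=rot(s["ee_rot"]).apply([0,0,1])
print(s["time_s"],s["eef_pos"],"yaw",np.degrees(np.arctan2(y[1],y[0])),z,"F",s["force"],"w",s["grip_width"],s["grip_force"],"j",s["joints"])
print(tips_ahead if not callable(tips_ahead) else tips_ahead())
for n in sys.argv[1:]:
    p=capture(n.split(":")[0]); b=list(map(int,n.split(":")[2].split(",")))
    I=p["pixels"][b[1]:b[3],b[0]:b[2]]; k=min(800/I.shape[1],600/I.shape[0])
    cv2.imwrite("pics/"+n.split(":")[1]+".png",cv2.resize(I,None,fx=k,fy=k,interpolation=cv2.INTER_CUBIC))
E
python3 st.py side:s2:150,130,300,280
```

```text
2.6 [ 463.21 -403.93  137.47] yaw -9.142118012680655 [-0.  0. -1.] F [-0.16  0.26 -0.51] w 0.5970192223358723 0.0 j [-0.91  0.61  1.35 -0.    1.19 -0.75]
17.0
```

>>> drive_tool --commands "0 0 -0.3 0 0 0 60;0 0 -0.3 0 0 0 60;0 0 -0.25 0 0 0 60;0 0 -0.15 0 0 0 60;0 0 -0.1 0 0 0 60;0 0 -0.055 0 0 0 60;0 0 0 0 0 0 60;0 0 0 0 0 0 60;0 0 0 0 0 0 0;0 0 0 0 0 0 0;0 0 0 0 0 0 0;0 0 0 0 0 0 0;0 0 0 0 0 0 0;0 0 0 0 0 0 0;0 0 0 0 0 0 0;0 0 0 0 0 0 0" --force 40

```text
time_s: 3.98
eef_pos: [463.0, -405.0, 24.2]
ee_rot: [0.001, 0.762, 0.648, -0.0]
force: [-1.7, 0.7, 5.9]
grip_width: 0.275
grip_force: 37.3
```

```bash
python3 st.py side:s3:150,180,270,280
```

```text
3.9833 [ 463.04 -405.     24.17] yaw -9.200315248788696 [ 0. -0. -1.] F [-1.66  0.72  5.95] w 0.27537948522581385 37.30364580871537 j [-0.91  0.75  1.43 -0.    0.96 -0.75]
17.0
```

View pics/s3.png

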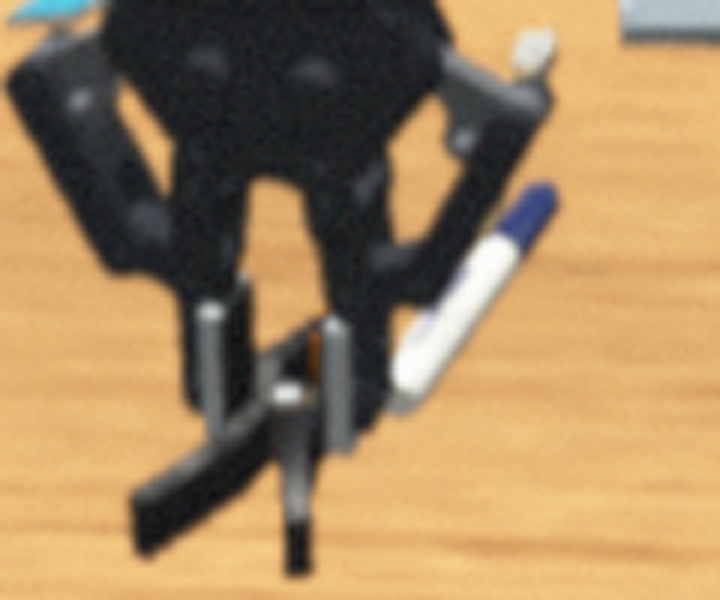

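The clamp is held at the waist: opening 23 mm, pads upright on both sides, pen untouched. Lifting and carrying.

>>> drive_tool --commands "0 0 0.1 0 0 0 0;0 0 0.2 0 0 0 0;0 0 0.3 0 0 0 0;0 0 0.3 0 0 0 0;0 0 0 0 0 0 0" --force 50

```text
time_s: 4.45
eef_pos: [464.5, -406.6, 119.8]
ee_rot: [0.005, 0.761, 0.648, -0.0]
force: [0.9, -1.0, 0.5]
grip_width: 0.27
grip_force: 47.1
```

>>> drive_tool --commands "-0.004 0.2 0 0 0 0.01 0;-0.004 0.3 0 0 0 0.01 0;-0.004 0.3 0 0 0 0.01 0;-0.004 0.3 0 0 0 0.01 0;-0.004 0.3 0 0 0 0.01 0;-0.004 0.3 0 0 0 0.01 0;-0.004 0.3 0 0 0 0.01 0;-0.004 0.3 0 0 0 0.01 0;-0.004 0.3 0 0 0 0.01 0;-0.004 0.3 0 0 0 0.01 0;-0.004 0.3 0 0 0 0.01 0;-0.004 0.3 0 0 0 0.01 0;-0.004 0.3 0 0 0 0.01 0;-0.004 0.29 0 0 0 0.01 0;-0.004 0.2 0 0 0 0.01 0;0 0 0 0 0 0.02 0;0 0 0 0 0 0 0;0 0 0 0 0 0 0"

```text
time_s: 5.95
eef_pos: [456.9, 23.8, 113.1]
ee_rot: [0.0, 0.717, 0.697, 0.0]
force: [0.6, 0.2, 0.3]
grip_width: 0.274
grip_force: 47.3
```

```bash
python3 st.py side:s4:150,90,300,200
```

```text
5.95 [456.91  23.84 113.08] yaw -1.5658458791256022 [ 0. -0. -1.] F [0.59 0.25 0.3 ] w 0.27383978395434283 47.2839774761087 j [-0.2   0.33  1.87 -0.    0.94 -0.18]
17.0
```

View pics/s4.png

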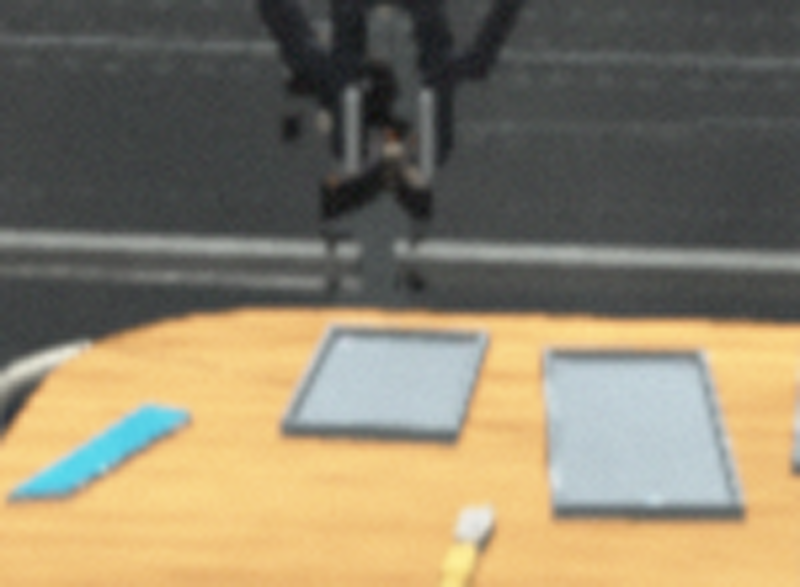

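The clamp is held level above the short tray. TCP y needs about −10 mm; lowering and releasing with a small opening.

>>> drive_tool --commands "0 -0.05 -0.2 0 0 0 0;0 -0.05 -0.25 0 0 0 0;0 0 -0.2 0 0 0 0;0 0 -0.1 0 0 0 0;0 0 -0.05 0 0 0 0;0 0 -0.03 0 0 0 0;0 0 -0.02 0 0 0 0;0 0 0 0 0 0 0;0 0 0 0 0 0 0;0 0 0 0 0 0 0"

```text
time_s: 6.83
eef_pos: [457.1, 14.4, 28.4]
ee_rot: [0.001, 0.717, 0.698, 0.0]
force: [-0.0, 0.4, 0.1]
grip_width: 0.276
grip_force: 47.3
```

```bash
python3 st.py side:s5:200,110,270,170
```

```text
6.8333 [457.09  14.37  28.39] yaw -1.538131628873355 [ 0. -0. -1.] F [-0.03  0.4   0.11] w 0.276176701489517 47.330111187839066 j [-0.23  0.49  1.92 -0.    0.73 -0.2 ]
17.0
```

View pics/s5.png

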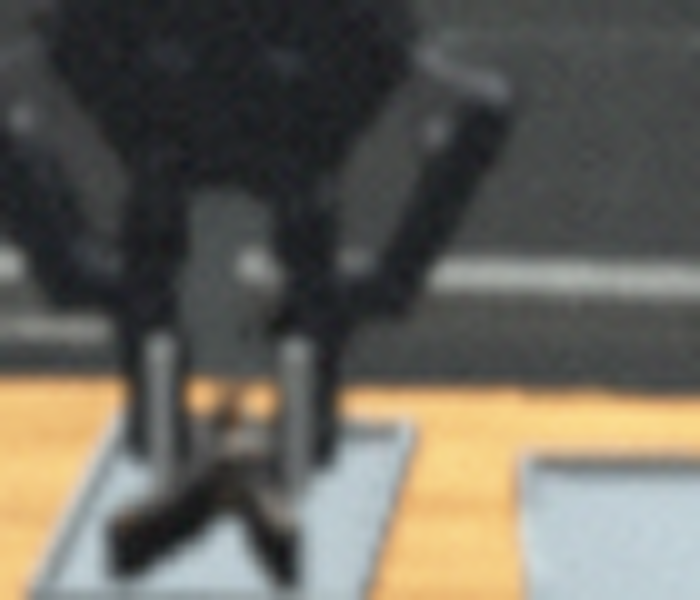

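>>> drive_tool --commands "0 0 -0.02 0 0 0 0;0 0 0 0 0 0 0;0 0 0 0 0 0 44;0 0 0 0 0 0 44;0 0 0 0 0 0 44;0 0 0 0 0 0 44;0 0 0.1 0 0 0 44;0 0 0.2 0 0 0 44;0 0 0.3 0 0 0 44;0 0 0.3 0 0 0 44;0 0 0 0 0 0 44"

```text
time_s: 7.8
eef_pos: [459.1, 14.0, 121.1]
ee_rot: [0.004, 0.716, 0.698, 0.002]
force: [0.9, -0.2, 0.9]
grip_width: 0.437
grip_force: 0.0
```

>>> drive_tool --commands "0.033 -0.2 0 0 0 -0.019 44;0.033 -0.25 0 0 0 -0.019 44;0.033 -0.25 0 0 0 -0.019 44;0.033 -0.25 0 0 0 -0.019 44;0.033 -0.25 0 0 0 -0.019 44;0.033 -0.25 0 0 0 -0.019 44;0.033 -0.25 0 0 0 -0.019 44;0.033 -0.25 0 0 0 -0.019 44;0.033 -0.25 0 0 0 -0.019 44;0.033 -0.25 0 0 0 -0.019 44;0.033 -0.25 0 0 0 -0.019 44;0.033 -0.25 0 0 0 -0.019 44;0.033 -0.25 0 0 0 -0.019 44;0.033 -0.17 0 0 0 -0.017 44;0 0 0 0 0 0 44;0 0 0 0 0 0 44"

```text
time_s: 9.13
eef_pos: [502.6, -322.8, 115.6]
ee_rot: [-0.0, 0.785, 0.619, 0.0]
force: [-0.0, 0.9, -0.5]
grip_width: 0.44
grip_force: 0.0
```

```bash
python3 st.py side:s6:150,130,310,250 top:t6:120,130,420,300
```

```text
9.1333 [ 502.65 -322.77  115.63] yaw -13.46749523318955 [-0.  0. -1.] F [-0.02  0.89 -0.49] w 0.4398808563221521 0.0 j [-0.77  0.6   1.43  0.    1.11 -0.53]
17.0
```

View pics/t6.png

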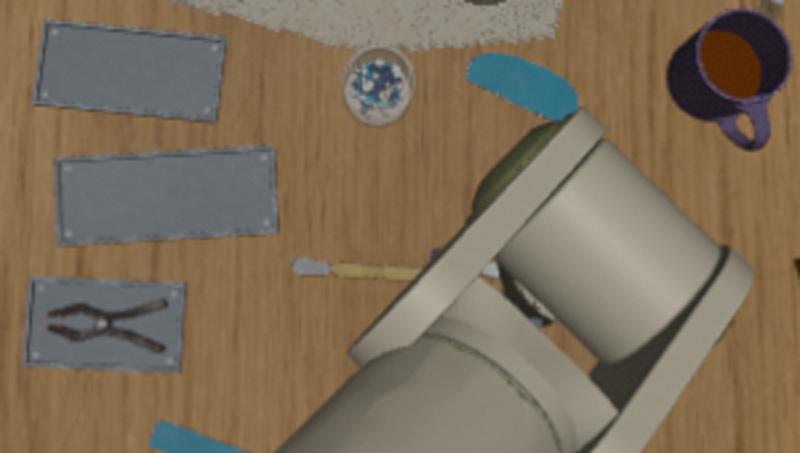

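```bash
python3 - <<'E'
from geo import *
import pickle
s,t=pickle.load(open("p0.pkl","rb"))
for z in (0,3,7,10,50): print(z,(project(s,[472.6,-417.7,z])-[150,180])*6)
E
```

```text
0 [[319.9421546  482.27716324]]
3 [[319.68803908 471.79952139]]
7 [[319.34716655 457.77759412]]
10 [[319.08995991 447.22207744]]
50 [[315.5280409 303.1744572]]
```

Pad tips were at z≈8 with the TCP at 24, so 17 mm ahead holds at the grasp. Going down on the pen.

>>> drive_tool --commands "0 0 -0.3 0 0 0 44;0 0 -0.3 0 0 0 44;0 0 -0.15 0 0 0 44;0 0 -0.1 0 0 0 44;0 0 -0.07 0 0 0 44;0 0 -0.04 0 0 0 44;0 0 0 0 0 0 44;0 0 0 0 0 0 44;0 0 0 0 0 0 0;0 0 0 0 0 0 0;0 0 0 0 0 0 0;0 0 0 0 0 0 0;0 0 0 0 0 0 0;0 0 0 0 0 0 0;0 0 0 0 0 0 0" --force 40

```text
time_s: 10.48
eef_pos: [503.3, -323.0, 20.7]
ee_rot: [0.001, 0.785, 0.62, 0.0]
force: [0.8, 0.8, 6.4]
grip_width: 0.12
grip_force: 41.6
```

```bash
python3 st.py side:s7:180,160,270,235
```

```text
10.4833 [ 503.29 -322.96   20.7 ] yaw -13.429777773797502 [ 0. -0. -1.] F [0.84 0.82 6.44] w 0.12044984684166675 41.582980155944824 j [-0.77  0.73  1.49  0.    0.92 -0.53]
17.0
```

View pics/s7.png

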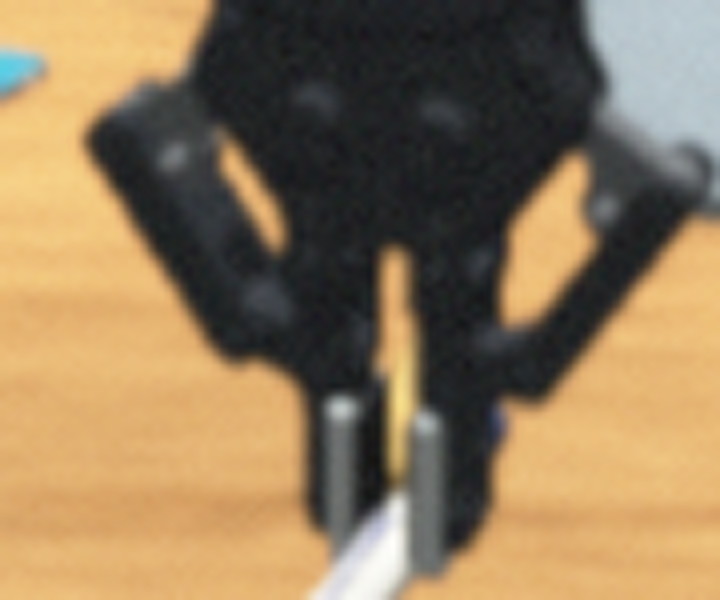

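The pen sits between the pads with 42 N of grip. Lifting, then checking the hold.

>>> drive_tool --commands "0 0 0.05 0 0 0 0;0 0 0.1 0 0 0 0;0 0 0.25 0 0 0 0;0 0 0.3 0 0 0 0;0 0 0.2 0 0 0 0;0 0 0 0 0 0 0;0 0 0 0 0 0 0" --force 50

```text
time_s: 11.12
eef_pos: [503.2, -322.9, 111.2]
ee_rot: [0.001, 0.785, 0.62, 0.0]
force: [-0.4, 0.0, -0.4]
grip_width: 0.117
grip_force: 50.3
```

```bash
python3 st.py side:s8:160,110,300,215; python3 -c "
from rig import *
p=capture('side')
for o in ['pen_center','scorer_center']: print(o,boxes_of(p,o)[:2])"
```

```text
11.1167 [ 503.18 -322.86  111.19] yaw -13.425010813096698 [ 0. -0. -1.] F [-0.35  0.02 -0.4 ] w 0.11690353673703939 50.33194184303284 j [-0.77  0.6   1.44 -0.    1.1  -0.53]
17.0
pen_center [{'position': [223.3, 185.7], 'confidence': 0.76}]
scorer_center [{'position': [237.6, 202.1], 'confidence': 0.83}]
```

View pics/s8.png

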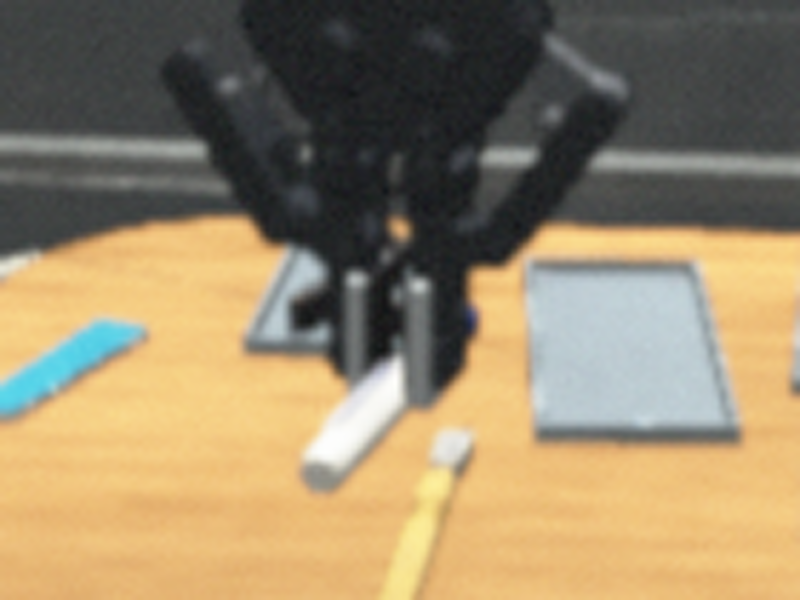

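>>> drive_tool --commands "0 0.2 0.05 0 0 0.015 0;0 0.25 0.05 0 0 0.015 0;0 0.25 0.05 0 0 0.015 0;0 0.25 0.05 0 0 0.015 0;0 0.25 0 0 0 0.015 0;0 0.25 0 0 0 0.015 0;0 0.25 0 0 0 0.015 0;0 0.25 0 0 0 0.015 0;0 0.25 0 0 0 0.015 0;0 0.25 0 0 0 0.015 0;0 0.25 0 0 0 0.015 0;0 0.25 0 0 0 0.02 0;0 0.25 0 0 0 0 0;0 0.05 0 0 0 0 0;0 0 0 0 0 0 0"

```text
time_s: 12.57
eef_pos: [502.6, 3.6, 129.3]
ee_rot: [-0.001, 0.737, 0.676, -0.0]
force: [-0.1, -0.9, -0.4]
grip_width: 0.112
grip_force: 50.3
```

>>> drive_tool --commands "0.15 0 0 0 0 0 0;0.25 0 0 0 0 0 0;0.25 0 0 0 0 0 0;0.25 0 0 0 0 0 0;0.25 0 0 0 0 0 0;0.25 0 0 0 0 0 0;0.2 0 0 0 0 0 0;0.1 0 0 0 0 0 0;0 0 0 0 0 0 0;0 0 0 0 0 0 0"

```text
time_s: 13.4
eef_pos: [672.6, 1.3, 128.8]
ee_rot: [-0.001, 0.738, 0.675, -0.001]
force: [-0.4, -0.4, -0.6]
grip_width: 0.114
grip_force: 50.3
```

```bash
python3 st.py side:s9:200,90,400,200; python3 - <<'E'
from geo import *
import pickle
s,t=pickle.load(open("p0.pkl","rb"))
print((project(s,[[488.2,-385.7,97],[518.2,-260.1,97],[518.2,-260.1,90],[518.2,-260.1,104]])-[160,110])*800/140)
E
```

```text
13.4 [672.59   1.27 128.83] yaw -5.157974883727492 [-0.  0. -1.] F [-0.36 -0.44 -0.57] w 0.11439197007146695 50.341737270355225 j [-0.17  0.74  1.14 -0.    1.26 -0.08]
17.0
[[317.91556229 470.18378045]
 [466.90531069 308.78865208]
 [466.69633892 330.51821753]
 [467.11504442 286.90946259]]
```

The pen ends match the level prediction to about 3 mm, and the pen is held firmly over the middle tray. Lowering in steps while watching the force.

>>> drive_tool --commands "0.01 0.01 -0.25 0 0 0 0;0 0 -0.3 0 0 0 0;0 0 -0.2 0 0 0 0;0 0 -0.12 0 0 0 0;0 0 -0.08 0 0 0 0;0 0 -0.05 0 0 0 0;0 0 0 0 0 0 0;0 0 0 0 0 0 0;0 0 0 0 0 0 0"

```text
time_s: 14.2
eef_pos: [674.5, 3.3, 31.1]
ee_rot: [0.001, 0.738, 0.675, 0.001]
force: [0.3, 0.5, 0.5]
grip_width: 0.113
grip_force: 50.3
```

>>> drive_tool --commands "0 0 -0.02 0 0 0 0;0 0 -0.01 0 0 0 0;0 0 0 0 0 0 0;0 0 0 0 0 0 0"

```text
time_s: 14.53
eef_pos: [673.9, 3.4, 26.8]
ee_rot: [0.0, 0.738, 0.675, 0.0]
force: [-0.3, 0.2, 0.5]
grip_width: 0.117
grip_force: 50.3
```

>>> drive_tool --commands "0 0 -0.01 0 0 0 0;0 0 -0.01 0 0 0 0;0 0 0 0 0 0 0;0 0 0 0 0 0 0"

```text
time_s: 14.87
eef_pos: [673.9, 3.4, 24.7]
ee_rot: [-0.0, 0.738, 0.675, -0.0]
force: [-1.4, 0.7, 0.2]
grip_width: 0.113
grip_force: 50.3
```

>>> drive_tool --commands "0 0 -0.01 0 0 0 0;0 0 0 0 0 0 0;0 0 0 0 0 0 32;0 0 0 0 0 0 32;0 0 0 0 0 0 32;0 0 0 0 0 0 32;0 0 0 0 0 0 32;0 0 0.05 0 0 0 32;0 0 0.15 0 0 0 32;0 0 0.3 0 0 0 32;0 0 0.35 0 0 0 44;0 0 0.15 0 0 0 44;0 0 0 0 0 0 44"

```text
time_s: 15.95
eef_pos: [675.7, 3.2, 129.0]
ee_rot: [0.003, 0.738, 0.675, 0.003]
force: [0.6, -0.6, 0.9]
grip_width: 0.436
grip_force: 0.0
```

>>> drive_tool --commands "-0.15 0 0 0 0 0 44;-0.25 0 0 0 0 0 44;-0.25 0 0 0 0 0 44;-0.25 0 0 0 0 0 44;-0.25 0 0 0 0 0 44;-0.25 0 0 0 0 0 44;-0.2 0 0 0 0 0 44;-0.1 0 0 0 0 0 44;0 0 0 0 0 0 44"

```text
time_s: 16.7
eef_pos: [502.0, 3.6, 123.3]
ee_rot: [-0.001, 0.738, 0.675, -0.001]
force: [-0.8, -0.4, -0.3]
grip_width: 0.439
grip_force: 0.0
```

```bash
python3 st.py top:t10:120,130,320,280; python3 -c "
from rig import *
from geo import *
p=capture('top')
for o in ['pen_center','scorer_center']:
  b=boxes_of(p,o)[:2]; print(o,b, [plane(p,[x['position']],8) for x in b])"
```

```text
16.7 [502.04   3.64 123.34] yaw -5.110220758908145 [-0.  0. -1.] F [-0.77 -0.37 -0.35] w 0.4389823930787098 0.0 j [-0.23  0.4   1.72 -0.    1.02 -0.14]
17.0
pen_center [] []
scorer_center [{'position': [263.8, 231.9], 'confidence': 0.84}] [array([[ 501.85404391, -219.36626476,    8.        ]])]
```

View pics/t10.png

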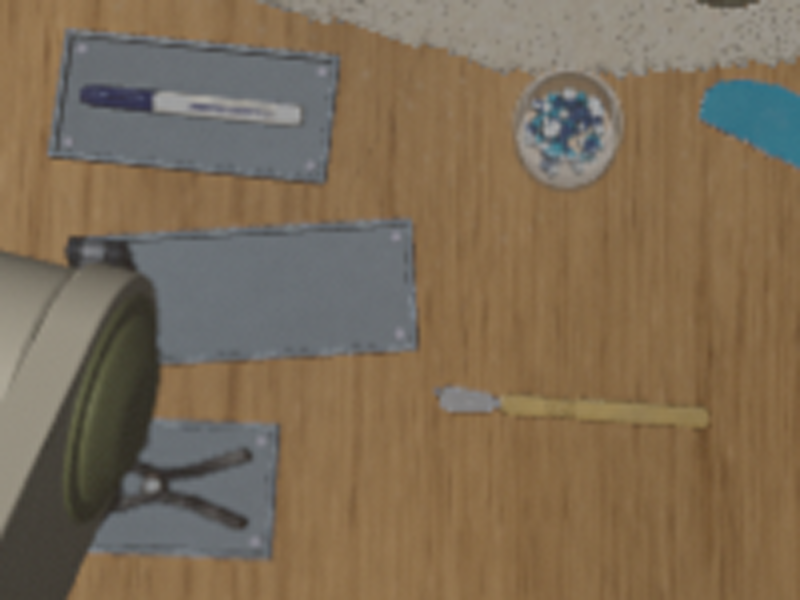

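The pen lies centred in the middle tray: 80–300 along the tray, against 50–340 for the tray. The scorer is unmoved at (437–708, ~407). Now fetching the scorer.

>>> drive_tool --commands "0.01 -0.2 0 0 0 0 44;0.01 -0.25 0 0 0 0 44;0 -0.25 0 0 0 0.01 44;0 -0.25 0 0 0 0 44;0 -0.25 0 0 0 0 44;0 -0.25 0 0 0 0 44;0 -0.25 0 0 0 0 44;0 -0.25 0 0 0 0 44;0 -0.15 0 0 0 0 44;0 -0.1 0 0 0 0 44;0 0 0 0 0 0 44;0 0 0 0 0 0 44"

```text
time_s: 17.9
eef_pos: [506.0, -216.1, 123.5]
ee_rot: [-0.0, 0.735, 0.678, 0.0]
force: [-0.0, 0.6, 0.8]
grip_width: 0.435
grip_force: 0.0
```

>>> drive_tool --commands "0 0 -0.3 0 0 0 44;0 0 -0.3 0 0 0 44;0 0 -0.2 0 0 0 44;0 0 -0.12 0 0 0 44;0 0 -0.05 0 0 0 44;0 0 0 0 0 0 44;0 0 0 0 0 0 44"

```text
time_s: 18.48
eef_pos: [506.5, -216.5, 27.8]
ee_rot: [0.001, 0.735, 0.678, 0.0]
force: [-0.2, 0.3, 0.2]
grip_width: 0.441
grip_force: 0.0
```

>>> drive_tool --commands "-0.01 0 -0.04 0 0 0 44;0 0 -0.035 0 0 0 44;0 0 0 0 0 0 44;0 0 0 0 0 0 0;0 0 0 0 0 0 0;0 0 0 0 0 0 0;0 0 0 0 0 0 0;0 0 0 0 0 0 0;0 0 0 0 0 0 0;0 0 0 0 0 0 0" --force 50

```text
time_s: 19.32
eef_pos: [505.1, -216.8, 19.7]
ee_rot: [0.0, 0.735, 0.678, 0.0]
force: [-0.1, 0.8, 5.6]
grip_width: 0.11
grip_force: 50.3
```

>>> drive_tool --commands "0 0 0.05 0 0 0 0;0 0 0.1 0 0 0 0;0 0 0.25 0 0 0 0;0 0 0.3 0 0 0 0;0 0 0.3 0 0 0 0;0 0 0 0 0 0 0;0 0 0 0 0 0 0"

```text
time_s: 19.9
eef_pos: [505.4, -216.9, 121.1]
ee_rot: [0.002, 0.735, 0.678, 0.0]
force: [0.2, 0.6, -1.5]
grip_width: 0.109
grip_force: 49.6
```

```bash
python3 st.py side:s11:180,90,320,195
```

```text
19.9 [ 505.43 -216.91  121.13] yaw -4.647754437095298 [ 0. -0. -1.] F [ 0.24  0.55 -1.51] w 0.10949081200629139 49.57762956619263 j [-0.62  0.5   1.58  0.    1.06 -0.54]
17.0
```

View pics/s11.png

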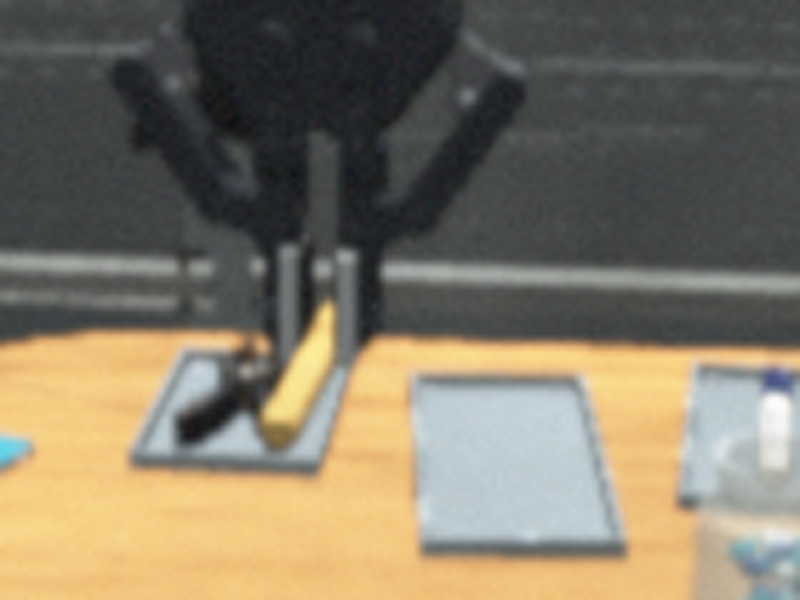

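```bash
python3 - <<'E'
from geo import *
import pickle
s,t=pickle.load(open("p0.pkl","rb"))
print((project(s,[[499.1,-294.7,107.4],[499.1,-294.7,97.4],[505.4,-216.9,107.4],[504.5,-228,107.4]])-[180,90])*800/140)
E
```

```text
[[278.79526688 427.60721279]
 [278.85695356 460.04729406]
 [321.64613543 344.4349599 ]
 [315.99387071 355.40180682]]
```

The scorer is held level (tail end as predicted). Carrying it to the long tray.

>>> drive_tool --commands "0 0.15 0 0 0 0.02 0;0 0.23 0 0 0 0.02 0;0 0.23 0 0 0 0.02 0;0 0.23 0 0 0 0.02 0;0.05 0.23 0 0 0 0.02 0;0.1 0.23 0 0 0 0.02 0;0.15 0.23 0 0 0 0.02 0;0.15 0.2 0 0 0 0.02 0;0.1 0.1 0 0 0 0.02 0;0.05 0 0 0 0 0.005 0;0 0 0 0 0 0 0;0 0 0 0 0 0 0"

```text
time_s: 20.95
eef_pos: [564.2, -33.9, 118.5]
ee_rot: [-0.001, 0.684, 0.729, -0.0]
force: [0.1, -0.2, -0.5]
grip_width: 0.118
grip_force: 49.6
```

>>> drive_tool --commands "0 0 -0.25 0 0 0 0;0 0 -0.3 0 0 0 0;0 0 -0.2 0 0 0 0;0 0 -0.1 0 0 0 0;0 0 -0.05 0 0 0 0;0 0 0 0 0 0 0;0 0 0 0 0 0 0;0 0 0 0 0 0 0"

```text
time_s: 21.62
eef_pos: [565.6, -33.9, 30.6]
ee_rot: [0.001, 0.684, 0.729, 0.001]
force: [0.7, -0.0, 0.0]
grip_width: 0.114
grip_force: 49.6
```

>>> drive_tool --commands "0 0 -0.03 0 0 0 0;0 0 -0.02 0 0 0 0;0 0 0 0 0 0 0;0 0 0 0 0 0 0;0 0 0 0 0 0 0"

```text
time_s: 22.03
eef_pos: [565.0, -33.6, 24.4]
ee_rot: [0.0, 0.684, 0.729, 0.0]
force: [-0.5, 0.2, -1.6]
grip_width: 0.116
grip_force: 49.6
```

>>> drive_tool --commands "0 0 -0.008 0 0 0 0;0 0 0 0 0 0 0;0 0 0 0 0 0 32;0 0 0 0 0 0 32;0 0 0 0 0 0 32;0 0 0 0 0 0 32;0 0 0 0 0 0 32;0 0 0.05 0 0 0 32;0 0 0.15 0 0 0 32;0 0 0.3 0 0 0 32;0 0 0.35 0 0 0 32;0 0 0.15 0 0 0 32;0 0 0 0 0 0 32"

```text
time_s: 23.12
eef_pos: [566.6, -34.0, 127.8]
ee_rot: [0.003, 0.684, 0.729, 0.002]
force: [-0.7, -0.2, 0.5]
grip_width: 0.322
grip_force: 0.0
```

>>> drive_tool --commands "-0.1 -0.2 0.1 0 0 0 32;-0.1 -0.25 0.1 0 0 0 32;-0.1 -0.25 0.1 0 0 0 32;-0.1 -0.25 0.1 0 0 0 32;-0.1 -0.25 0 0 0 0 32;-0.1 -0.25 0 0 0 0 32;-0.1 -0.25 0 0 0 0 32;-0.1 -0.25 0 0 0 0 32;-0.1 -0.25 0 0 0 0 32;-0.1 -0.25 0 0 0 0 32;-0.1 -0.25 0 0 0 0 32;-0.1 -0.25 0 0 0 0 32;0 -0.25 0 0 0 0 32;0 -0.25 0 0 0 0 32;0 -0.2 0 0 0 0 32;0 -0.1 0 0 0 0 32;0 0 0 0 0 0 32;0 0 0 0 0 0 32"

```text
time_s: 24.62
eef_pos: [444.8, -407.9, 162.8]
ee_rot: [-0.001, 0.684, 0.729, 0.0]
force: [-0.3, 0.1, -0.3]
grip_width: 0.319
grip_force: 0.0
```

```bash
python3 st.py top:t12:120,130,320,280
```

```text
24.6167 [ 444.8  -407.91  162.8 ] yaw 3.663326654426158 [-0.  0. -1.] F [-0.33  0.15 -0.27] w 0.31856702393045827 0.0 j [-0.94  0.56  1.36  0.    1.22 -1.  ]
17.0
```

View pics/t12.png

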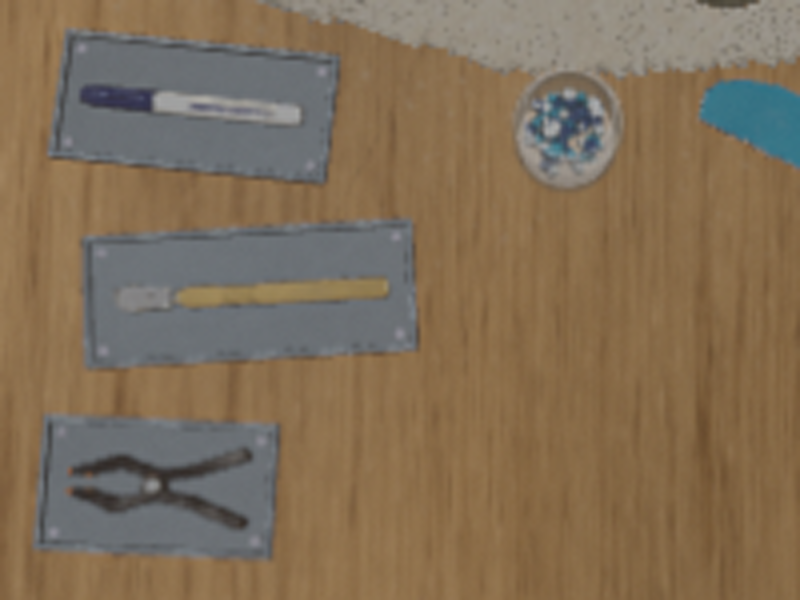

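All three tools lie centred and aligned in their trays: pen at mid (190,104), scorer at (252,293) and clamp at (159,485). The jar is unmoved at (570,130). Handing in.

```bash
python3 -c "
from rig import *
print(finish_job())"
```

```text
the job is handed in; nothing more can be done
None
```

I handed the job in at about 25 s of the 80 s: the last top view shows the clamp in the short tray, the pen in the middle one and the scoring tool in the long one, each centred and lengthwise, with the jar unmoved; the hand-in returned no verdict.

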